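# Set out two soundbox end plates for gluing

### The job

Two thin hexagonal wooden plates lie on the raised gluing board. With the fingertips, push each one out over the board's far edge (away from the robot) until the white line scribed across it lies right along that edge, so that its front strip sticks out for the glue brush. Keep both plates flat on the board, never lifting, tipping or dropping them, and leave everything else where it is.

Things in the scene. Friction and masses are not known exactly. Their poses are not given: they have to be found in the camera images.
- board: Gluing board, a thick pale wooden slab fixed on the bench: 260 mm deep (its own x, pointing away from the robot), 420 mm wide (its y), 45 mm high. Origin: centre of its underside. It may stand a little turned. Its smooth top carries the two plates, the jar and the weight
- board_edge (a point): middle of the far top edge of the board (the edge away from the robot), 130 mm from the board's centre along its x, at the height of its top. Axes as the board's: x points straight out over the edge, y runs along the edge
- plate_left: Thin dark wooden hexagonal plate lying flat on the board, left (+y) side: 100 mm across flats, 115 mm across corners, sides 58 mm long, 8 mm thick, about 70 g, slides freely. Origin: centre of its underside. Its x points squarely to its leading flat, roughly to the far edge; its trailing flat faces the robot. A white line 90 mm long runs across its top, parallel to the leading flat, 30 mm behind it
- plate_left_line (a point): midpoint of the scribed line of the left plate, 20 mm from the plate's origin along its x, at the height of its underside
- plate_right: Thin dark wooden hexagonal plate lying flat on the board, right (-y) side: 100 mm across flats, 115 mm across corners, sides 58 mm long, 8 mm thick, about 70 g, slides freely. Origin: centre of its underside. Its x points squarely to its leading flat, roughly to the far edge; its trailing flat faces the robot. A white line 90 mm long runs across its top, parallel to the leading flat, 30 mm behind it
- plate_right_line (a point): midpoint of the scribed line of the right plate, 20 mm from the plate's origin along its x, at the height of its underside
- glue_jar: small amber jar with a white lid, 40 mm wide and 60 mm tall, standing on the board between the two plates; origin: centre of its underside. Leave it where it is
- weight: small steel knobbed weight, 38 mm wide and 52 mm tall, standing on the board nearer the robot, between the lanes of the two plates; origin: centre of its underside. Leave it where it is
- soundbox_a: upright hollow hexagonal wooden fiddle soundbox, about 100 mm wide and 130 mm tall, on the bench to the left of the board; origin: centre of its underside. Leave it where it is
- soundbox_b: same kind of soundbox, on the bench to the right of the board; origin: centre of its underside. Leave it where it is
- mallet: hammer lying on the bench right of the board. Leave it where it is
- brush: brush lying on the bench left of the board. Leave it where it is
- stave: rectangular wooden strip 130 x 50 x 9 mm lying on the bench to the right, near the robot; not one of the plates. Leave it where it is
There are look-alikes about, which are no part of the job. Leave any green or turquoise look-alike of the plate_left alone. What is shaped like the plate_right but yellow is not meant.

How it is judged:
By the outcome, as a careful person would: the job done as asked, in the order asked, and still so for the second after the job is handed in, with the robot touching nothing.
It also fails if it takes over 67 s, if anything falls off the work surface, if the arm or the gripper's body presses on something with over 40 N, if the wrist force passes 120 N, or if a joint passes its speed limit or range.

### The arm

A 7-joint arm with a two-finger parallel gripper is mounted at the origin on the work surface. World frame = base frame: x ahead of the robot, y to its left, z up, the work surface at z = 0. Lengths are in m, angles in rad, forces in N, time in s.
With the tool pointing down it reaches from about 0.35 to 0.9 m from the base axis. Payload 7.2 kg.
Tool frame: the origin (TCP) lies midway between the tips of the shut fingers; the grasp point (between the pads) lies 19 mm behind it (r.hold_point_z is the z of the grasp point in the tool frame, in m); z points along the fingers, y is the line along which they close (so a half turn about z gives the same grasp; the last joint's range is limited). The gripper opens to 85 mm and grips with 20 to 120 N. Pads are 22 mm wide; open, the fingers measure 114 mm over their backs; the gripper's body (76 mm by 85 mm) begins 54 mm behind the grasp point. The pads swing forward as they close: fully open they stand 13 mm farther back than shut.
Start: joints at [-1.176, 0.411, -0.013, 1.596, 0.006, 1.134, -0.082], TCP at [0.279, 0.559, 0.231] pointing down, gripper open.
Joint ranges: [-2.95, 2.95], [-0.29, 1.99], [-1.47, 1.44], [0.14, 2.54], [-1.03, 4.17], [0.13, 1.85], [-2.86, 2.86]. Speed limits (rad/s): [2.39, 2.39, 3.01, 3.01, 3.14, 3.14, 3.14].

### API

Orientations are given as [roll, pitch, yaw] about the fixed x, y, z axes, in that order (R = Rz(yaw) Ry(pitch) Rx(roll)).
In Python, from workcell import r, camera gives the robot as it stands.
- The arm moves only by the tool move_arm, never from a script. Its argument "increments" is a list of rows, each a list of 7 numbers: the opening, from 0 (shut) to 1 (fully open), then the shift along the tool's x, y, z in m, then the turn, a rotation vector about the tool's x, y, z in rad. A call has 1 to 20 rows; each row shifts and turns the commanded pose from where the row before left it, along the tool's axes as they then stand; what a row does not reach is not made up. A row lasts 1/12 s, in which the tool goes at most 41.7 mm and 7.16 degrees, less where a joint would pass 70% of its speed; a pose out of reach is approached as far as the arm can. A call is refused whole if a number of a shift passes 0.0417 or a number of a turn 0.125, either way. A call with a gripper value outside its range is refused whole. The fingers move at their own pace and stop on an object; "squeeze" is the grip in N (left out, the last holds). Time passes only in rows, so rows that do not move let the fingers close. It gives the time, the measured TCP pose, the force, the opening and the grip force at its end, in the units of the state.
- r.observe(): the state, without advancing time (a new reading comes with each control period).
- camera(name): name is "scene" or "top" or "wrist"; returns a dict with "frame" (400x640x3 uint8, blue, green, red), "K" (3x3 intrinsics, pixels), "rvec" (rotation vector, rad) and "tvec" (3), from world to camera coordinates, as OpenCV has them; the wrist camera has in their place "T_tool_cam" (4x4, takes a point from camera to tool coordinates, whose origin is the TCP and whose axes are the flange's). Camera axes: x right, y down, z forward; pixel columns grow to the right and rows downward; lengths in m; the calibration is good to about 2 mm. A picture is of the moment at which its call begins: read the wrist's pose just before it. There is no depth.
- r.close_job(): hands the job in; it is judged then, once.
The state is a dict: "clock": time; "qpos": joint angles; "joint_velocities": joint speeds; "joint_torque": joint torques, N m; "tcp_pos": TCP position; "tool_rot": TCP orientation; "wrist_force": force on the tool from outside, world axes, zero at the start; "torque": the same for the moment, N m; "opening": finger opening in m; "finger_force": force on a finger pad.
Only numpy, scipy, OpenCV 4.12 (cv2) and the standard library are available. Lean on these libraries where they do the work, as an engineer would, in place of code of your own. Each camera call takes 0.05 s, during which the arm holds its last target. There are 200 camera calls.

## Working session

There is one attempt and no reset: what is moved stays moved. The work goes in short steps, Python scripts to look and compute and a tool call to move; the robot and the scene stay as the last step left them, time stands still between calls to the robot, and variables do not carry over. Pictures are saved under pics/ and viewed, at most 10 in all, crops included, and the job is handed in when it is done.

Besides the shell and the picture viewer there is one more tool, called after "Emit:" in YAML: its name, and indented under it one key for each argument. move_arm: Moves the arm, as the interface text tells. Its arguments: {"type":"object","properties":{"increments":{"type":"array"},"squeeze":{"type":"number"}},"required":["increments"]}

```bash
ls; mkdir -p pics; python3 - <<'E'
from workcell import r,camera
import cv2,numpy as np
for n in("top","scene"):
    c=camera(n); cv2.imwrite(f"pics/{n}0.png",c["frame"]); print(n,c["K"].tolist(),c["rvec"],c["tvec"])
    R=cv2.Rodrigues(np.array(c["rvec"],float))[0]; print(-R.T@np.array(c["tvec"]).ravel())
print(r.observe()); print(r.hold_point_z)
E
```

```text
pics
top [[430.01958479479913, 0.0, 318.6725269493397], [0.0, 430.01958479479913, 194.32338554730086], [0.0, 0.0, 1.0]] [ 2.17673151 -2.21140457  0.08379073] [-0.0259944   0.50412567  1.28098224]
[ 0.4199108  -0.01816947  1.31113641]
scene [[423.51239332196866, 0.0, 318.25524342521794], [0.0, 423.51239332196866, 198.812619580112], [0.0, 0.0, 1.0]] [ 1.96249003  1.54343252 -0.60087393] [-0.10375768 -0.33560743  1.57410816]
[ 1.29664971 -0.20345225  0.93729463]
{'clock': 0.1, 'qpos': array([-1.17619321,  0.41181459, -0.01276459,  1.59693079,  0.00559935,
        1.13428153, -0.08218198]), 'joint_velocities': array([-1.50393416e-03, -2.12247736e-03,  2.93149852e-04, -1.07721538e-03,
       -2.50855423e-04, -9.18122247e-04,  1.80584928e-05]), 'joint_torque': array([ 2.98188170e-03, -6.01826692e+01,  6.84321541e-01, -3.00084794e+01,
        1.40157889e-02,  6.53006922e-03,  5.41482336e-06]), 'tcp_pos': array([0.27885083, 0.55887012, 0.23055229]), 'tool_rot': array([-3.14019597e+00,  7.66919366e-05,  2.67887958e+00]), 'wrist_force': array([ 0.08747382, -0.35123779, -0.0756684 ]), 'torque': array([-0.07258048, -0.02292876,  0.02054107]), 'finger_force': 0.0, 'opening': 0.0854620853583028}
-0.0187
```

View pics/top0.png

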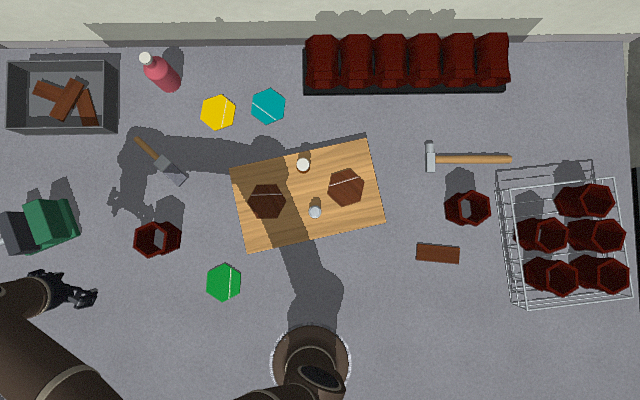

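View pics/scene0.png

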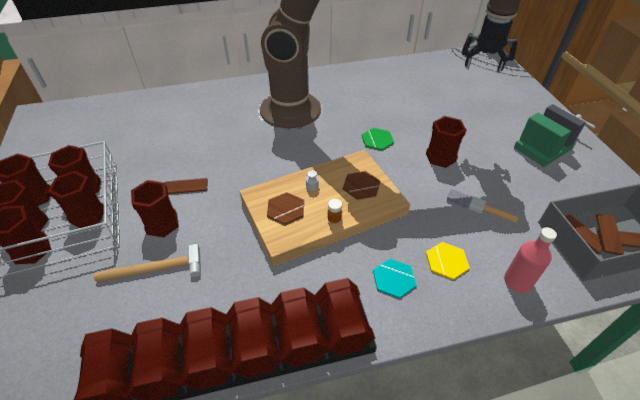

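Top: the candidates for the plates are the dark hexagons on the board at (267,201) and (346,187), and the yellow (218,112), turquoise (268,106) and green (224,282) ones on the bench. The two dark ones fit, being wooden and on the board. The jar is at (303,165) and the weight at (315,212). I'll confirm with an enlarged crop.

```bash
python3 - <<'E'
import cv2
a=cv2.imread("pics/top0.png")[128:258,222:394]
cv2.imwrite("pics/crop0.png",cv2.resize(a,None,fx=4.5,fy=4.5,interpolation=cv2.INTER_CUBIC))
E
```

```text
(no output)
```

View pics/crop0.png

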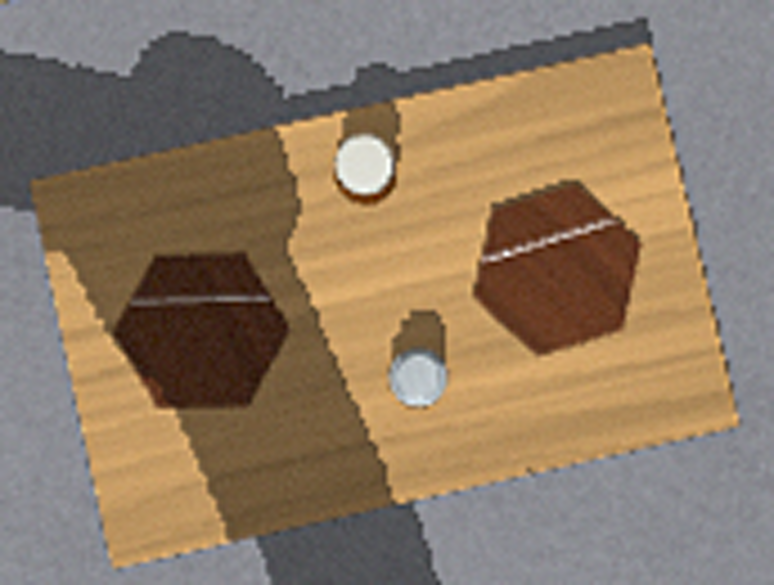

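The crop confirms it: two dark wooden hexagons with white lines on the pale board. In crop pixels the left line runs (133,303)-(270,298) and the right (485,260)-(615,222). The far edge runs (33,181)-(650,45).

```bash
cat > h.py <<'E'
import cv2,numpy as np
def cam(c,ob=None):
    """returns R,t,K world->cam"""
    K=np.array(c["K"])
    if "rvec" in c:
        return cv2.Rodrigues(np.array(c["rvec"],float))[0],np.array(c["tvec"],float).ravel(),K
    from scipy.spatial.transform import Rotation as Ro
    T=np.eye(4);T[:3,:3]=Ro.from_euler("xyz",ob["tool_rot"]).as_matrix();T[:3,3]=ob["tcp_pos"]
    M=np.linalg.inv(T@np.array(c["T_tool_cam"])); return M[:3,:3],M[:3,3],K
def pix2w(C,uv,z):
    R,t,K=C; uv=np.atleast_2d(np.array(uv,float))
    d=np.c_[uv,np.ones(len(uv))]@np.linalg.inv(K).T@R; o=-R.T@t
    return o+d*((z-o[2])/d[:,2])[:,None]
def proj(C,P):
    R,t,K=C; return cv2.projectPoints(np.atleast_2d(np.array(P,float)),cv2.Rodrigues(R)[0],t,K,None)[0][:,0]
def tri(Cs,uvs):
    Ps=[C[2]@np.c_[C[0],C[1]] for C in Cs]
    X=cv2.triangulatePoints(Ps[0],Ps[1],np.array(uvs[0],float).reshape(-1,2).T,np.array(uvs[1],float).reshape(-1,2).T); return (X[:3]/X[3]).T
E
python3 - <<'E'
from workcell import r,camera
from h import *
ct=camera("top");C=cam(ct);S=cam(camera("scene"))
f=lambda p:(np.array(p)+.5)/4.5-.5+[222,128]
n=["bTL","bTR","bBR","bBL"]
top=f([[33,181],[650,45],[738,424],[112,566]])
W=pix2w(C,top,.045)
for a,b in zip(n,W):print(a,b.round(4))
print("scene tri TL,TR", tri([C,S],[top[:2],[[409,206],[273,257]]]).round(3))
for a,p in [("L",[[133,303],[270,298],[155,407],[247,407],[155,255],[245,255],[114,330],[288,326]]),("R",[[485,260],[615,222],[540,353],[625,330],[490,205],[577,182],[474,297],[638,238]])]:
    w=pix2w(C,f(p),.053); print(a,w[:,:2].round(4).tolist(),"centre",w[2:,:2].mean(0).round(4))
    d=w[1]-w[0]; print("yaw deg",np.degrees(np.arctan2(d[1],d[0]))+90)
for k,(i,j) in {"far":(0,1),"left":(3,0),"near":(3,2),"right":(2,1)}.items():
    d=W[j]-W[i];print(k,np.degrees(np.arctan2(d[1],d[0])),np.linalg.norm(d))
for a,p,z in [("jar",(365,163),.105),("weight",(418,378),.097)]:print(a,pix2w(C,f([p]),z).round(3))
print(np.array(camera("wrist")["T_tool_cam"]).round(3))
E
```

```text
bTL [0.5844 0.2303 0.045 ]
bTR [ 0.669  -0.1775  0.045 ]
bBR [ 0.4176 -0.2293  0.045 ]
bBL [0.3323 0.1799 0.045 ]
scene tri TL,TR [[ 0.585  0.231  0.035]
 [ 0.67  -0.176  0.042]]
L [[0.5025, 0.1641], [0.5044, 0.075], [0.4347, 0.1502], [0.4338, 0.0907], [0.5336, 0.1496], [0.5327, 0.091], [0.4851, 0.1765], [0.486, 0.0635]] centre [0.4843 0.1203]
yaw deg 1.212992319182007
R [[0.5271, -0.0654], [0.5507, -0.1509], [0.4658, -0.1001], [0.4799, -0.1558], [0.5631, -0.0693], [0.5774, -0.1266], [0.503, -0.0578], [0.54, -0.1657]] centre [ 0.5216 -0.1126]
yaw deg 15.459037322215451
far -78.28069127579168 0.41653143228894407
left 11.318627306284542 0.2570584759929866
near -78.22044059097351 0.4179943983977165
right 11.644530013553078 0.2566128573821139
jar [[0.585 0.011 0.105]]
weight [[ 0.45  -0.02   0.097]]
[[ 0.001 -0.964 -0.267  0.066]
 [ 1.     0.001 -0.    -0.001]
 [ 0.    -0.267  0.964 -0.143]
 [ 0.     0.     0.     1.   ]]
```

Emit:
move_arm:
  increments:
    - [0.25,-0.0203,-0.0226,0,0,0,0]
    - [0.25,-0.0203,-0.0226,0,0,0,0]
    - [0.25,-0.0203,-0.0226,0,0,0,0]
    - [0.25,-0.0203,-0.0226,0,0,0,0]
    - [0.25,-0.0203,-0.0226,0,0,0,0]
    - [0.25,-0.0203,-0.0226,0,0,0,0]
    - [0.25,-0.0203,-0.0226,0,0,0,0]
    - [0.25,-0.0203,-0.0226,0,0,0,0]
    - [0.25,-0.0203,-0.0226,0,0,0,0]
    - [0.25,-0.0203,-0.0226,0,0,0,0]
    - [0.25,-0.0203,-0.0226,0,0,0,0]
    - [0.25,-0.0203,-0.0226,0,0,0,0]
    - [0.25,-0.0203,-0.0226,0,0,0,0]
    - [0.25,-0.0203,-0.0226,0,0,0,0]
    - [0.25,-0.0203,-0.0226,0,0,0,0]
    - [0.25,0,0,0,0,0,0]

```text
clock: 1.58
tcp_pos: [0.4013, 0.1145, 0.2316]
tool_rot: [-3.141, 0.001, 2.672]
wrist_force: [-0.2, -0.8, -0.1]
opening: 0.0214
finger_force: 0.0
```

Emit:
move_arm:
  increments:
    - [0.25,0,0,0,0,0,0.12]
    - [0.25,0,0,0,0,0,0.12]
    - [0.25,0,0,0,0,0,0.12]
    - [0.25,0,0,0,0,0,0.12]
    - [0.25,0,0,0,0,0,0.12]
    - [0.25,0,0,0,0,0,0.12]
    - [0.25,0,0,0,0,0,0.12]
    - [0.25,0,0,0,0,0,0.12]
    - [0.25,0,0,0,0,0,0.12]
    - [0.25,0,0,0,0,0,0.12]
    - [0.25,0,0,0,0,0,0.12]
    - [0.25,0,0,0,0,0,0.12]
    - [0.25,0,0,0,0,0,0.12]
    - [0.25,0,0,0,0,0,0.12]
    - [0.25,0,0,0,0,0,0.12]
    - [0.25,0,0,0,0,0,0.12]
    - [0.25,0,0,0,0,0,0.12]
    - [0.25,0,0,0,0,0,0.12]
    - [0.25,0,0,0,0,0,0.12]
    - [0.25,0,0,0,0,0,0.12]

```text
clock: 3.25
tcp_pos: [0.4001, 0.1204, 0.2313]
tool_rot: [-3.141, -0.0, 0.273]
wrist_force: [0.0, 0.8, -0.0]
opening: 0.021
finger_force: 0.0
```

Emit:
move_arm:
  increments:
    - [0.25,0,0,0.03,0,0,0.125]
    - [0.25,0,0,0.03,0,0,0.12]
    - [0.25,0,0,0.03,0,0,0]
    - [0.25,0,0,0.03,0,0,0]
    - [0.25,0,0,0.02,0,0,0]
    - [0.25,0,0,0,0,0,0]
    - [0.25,0,0,0,0,0,0]

```text
clock: 3.83
tcp_pos: [0.3996, 0.1199, 0.0909]
tool_rot: [3.14, 0.002, 0.034]
wrist_force: [1.0, 0.7, 0.4]
opening: 0.0213
finger_force: 0.0
```

```bash
python3 - <<'E'
from workcell import r,camera
from h import *
o=r.observe();c=camera("wrist");C=cam(c,o);print(c["K"],o["tcp_pos"],o["tool_rot"])
cv2.imwrite("pics/w1.png",c["frame"])
E
```

```text
[[317.89407794   0.         321.83530625]
 [  0.         317.89407794 197.79633415]
 [  0.           0.           1.        ]] [0.39961328 0.11985491 0.09094364] [3.14037438e+00 2.12035377e-03 3.37890703e-02]
```

View pics/w1.png

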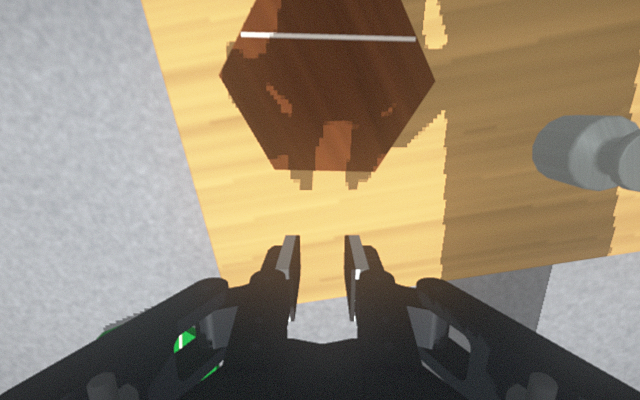

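The view shows the left plate's trailing flat from (275,169) to (377,170) and its line from (241,35) to (416,39). The fingertips are at (293,237) and (352,237), lined up with the flat.

```bash
python3 - <<'E'
from workcell import r,camera
from h import *
o=r.observe();c=camera("wrist");C=cam(c,o)
w=pix2w(C,[[275,169.5],[377,170.5],[241,35],[416,39],[220,76],[435,82]],.053);print(w.round(4))
for i in(0,2):
    d=w[i+1]-w[i];print(np.degrees(np.arctan2(d[1],d[0]))+90,np.linalg.norm(d))
print(w[:2].mean(0),w[2:4].mean(0))
print(proj(C,[o["tcp_pos"]]))
for y in(-.01,.01): print(proj(C,[o["tcp_pos"]+[0.011,y,0]]))
E
```

```text
[[0.434  0.1468 0.053 ]
 [0.4354 0.0879 0.053 ]
 [0.504  0.1641 0.053 ]
 [0.5053 0.0731 0.053 ]
 [0.4836 0.176  0.053 ]
 [0.4846 0.0605 0.053 ]]
1.3746166065324417 0.0589358592786512
0.7919342756334515 0.09103702474985743
[0.43466098 0.11732771 0.053     ] [0.50466258 0.11859748 0.053     ]
[[318.69881034 253.16748363]]
[[340.29542574 232.70384816]]
[[298.52798639 231.39198328]]
```

Emit:
move_arm:
  increments:
    - [0.4,0,0,0.015,0,0,0.01]
    - [0.4,0,0,0.015,0,0,0]
    - [0.4,0,0,0.01,0,0,0]
    - [0.4,0,0,0.004,0,0,0]
    - [0.4,0,0,0,0,0,0]
    - [0.4,0,0,0,0,0,0]

```text
clock: 4.43
tcp_pos: [0.4009, 0.1203, 0.0483]
tool_rot: [-3.141, -0.001, 0.024]
wrist_force: [-0.6, -0.5, -0.3]
opening: 0.0342
finger_force: 0.0
```

Emit:
move_arm:
  increments:
    - [0.4,0,0,0.001,0,0,0]
    - [0.4,0,0,0.001,0,0,0]
    - [0.4,0,0,0,0,0,0]

```text
clock: 4.68
tcp_pos: [0.4005, 0.1202, 0.0457]
tool_rot: [-3.141, -0.001, 0.024]
wrist_force: [-0.4, -0.0, 0.1]
opening: 0.0341
finger_force: 0.0
```

Emit:
move_arm:
  increments:
    - [0.4,0,0,0.001,0,0,0]
    - [0.4,0,0,0,0,0,0]

```text
clock: 4.85
tcp_pos: [0.4002, 0.12, 0.0443]
tool_rot: [-3.141, -0.0, 0.024]
wrist_force: [0.0, -0.4, -0.9]
opening: 0.0343
finger_force: 0.0
```

Emit:
move_arm:
  increments:
    - [0.4,0,0,0.001,0,0,0]
    - [0.4,0,0,0,0,0,0]

```text
clock: 5.02
tcp_pos: [0.4002, 0.12, 0.0442]
tool_rot: [-3.141, 0.0, 0.024]
wrist_force: [-4.7, -1.4, 18.7]
opening: 0.0344
finger_force: 9.3
```

Emit:
move_arm:
  increments:
    - [0.4,0,0,0.001,0,0,0]
    - [0.4,0,0,0,0,0,0]

```text
clock: 5.18
tcp_pos: [0.4003, 0.1201, 0.0441]
tool_rot: [-3.14, 0.0, 0.023]
wrist_force: [-8.2, -2.1, 37.4]
opening: 0.0345
finger_force: 18.6
```

Emit:
move_arm:
  increments:
    - [0.4,0,0,-0.004,0,0,0]
    - [0.4,0.004,0.0018,0,0,0,0]
    - [0.4,0.004,0.0018,0,0,0,0]
    - [0.4,0.004,0,0,0,0,0]
    - [0.4,0.004,0,0,0,0,0]
    - [0.4,0.003,0,0,0,0,0]
    - [0.4,0.002,0,0,0,0,0]
    - [0.4,0,0,0,0,0,0]

```text
clock: 5.85
tcp_pos: [0.4217, 0.1169, 0.0461]
tool_rot: [3.141, 0.0, 0.024]
wrist_force: [0.1, 1.2, 0.1]
opening: 0.0342
finger_force: 0.0
```

```bash
python3 - <<'E'
from workcell import r,camera
from h import *
o=r.observe();c=camera("wrist");print(o["tcp_pos"],o["tool_rot"],o["wrist_force"])
cv2.imwrite("pics/w2.png",c["frame"])
E
```

```text
[0.42170107 0.11686303 0.04607364] [3.14140776e+00 2.24763509e-05 2.36836949e-02] [0.06547908 1.18153455 0.10766953]
```

View pics/w2.png

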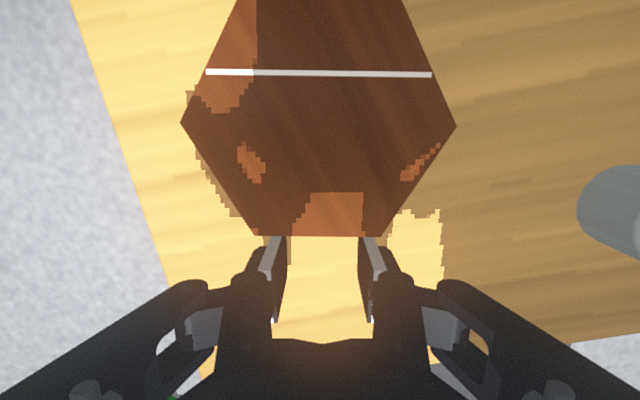

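The fingertips at (273,237) and (372,237) are just at the trailing flat, (250,235)-(384,236), about 2 mm too far right. The line is at v≈73, so it stays in view while pushing.

Emit:
move_arm:
  increments:
    - [0.36,0,-0.001,0,0,0,0]
    - [0.36,0.002,-0.001,0,0,0,0]
    - [0.36,0.005,-0.0003,0,0,0,-0.01]
    - [0.36,0.005,-0.0003,0,0,0,-0.01]
    - [0.36,0.005,-0.0002,0,0,0,-0.01]
    - [0.36,0.005,-0.0002,0,0,0,-0.01]
    - [0.36,0.005,-0.0001,0,0,0,-0.01]
    - [0.36,0.005,-0.0001,0,0,0,-0.01]
    - [0.36,0.005,0,0,0,0,-0.01]
    - [0.36,0.005,0,0,0,0,-0.01]
    - [0.36,0.005,0.0001,0,0,0,-0.01]
    - [0.36,0.005,0.0001,0,0,0,-0.01]
    - [0.36,0,0,0,0,0,0]

```text
clock: 6.98
tcp_pos: [0.4744, 0.1235, 0.0464]
tool_rot: [-3.142, -0.001, 0.125]
wrist_force: [0.4, 0.1, 0.2]
opening: 0.0308
finger_force: 0.0
```

```bash
cat > meas.py <<'E'
from workcell import r,camera
from h import *
import sys
# white line and board far edge in wrist view, both on their planes, in world
def run(save=None):
    o=r.observe();c=camera("wrist");C=cam(c,o);f=c["frame"].astype(int)
    if save:cv2.imwrite(save,c["frame"])
    b,g,rr=f[...,0],f[...,1],f[...,2]
    s=f.max(2)-f.min(2)
    dark=((rr-b>15)&(rr<170)&(g<0.62*rr)).astype(np.uint8)
    dark=cv2.morphologyEx(dark,cv2.MORPH_CLOSE,np.ones((9,9)))
    n,l,st,_=cv2.connectedComponentsWithStats(dark); k=1+np.argmax(st[1:,4])
    hull=cv2.convexHull(cv2.findContours((l==k).astype(np.uint8),0,1)[0][0]); m=np.zeros(b.shape,np.uint8);cv2.fillConvexPoly(m,hull,1)
    m=cv2.dilate(m,np.ones((3,3)))
    wl=(s<40)&(f.min(2)>70)&(m>0); wl[240:]=0
    n,l,st,_=cv2.connectedComponentsWithStats(wl.astype(np.uint8)); k=1+np.argmax(st[1:,2]); v,u=np.nonzero(l==k)
    vx,vy,x0,y0=cv2.fitLine(np.c_[u,v].astype(np.float32),cv2.DIST_HUBER,0,.01,.01).ravel()
    e=[[a,y0+(a-x0)*vy/vx] for a in(u.min(),u.max())]
    L=pix2w(C,e,.053)
    print("tcp",o["tcp_pos"].round(4),"yaw",o["tool_rot"][2].round(4)); print("line px",np.round(e,1).tolist(),"world",L[:,:2].round(4).tolist(),"len",np.linalg.norm(L[1]-L[0]).round(4))
    d=L[0]-L[1]; 
    if d[1]<0:d=-d
    print("line yaw",np.arctan2(-d[0],d[1]).round(4))
    n=np.array([.9793,.2025]); print("to-edge (top est) mm",(1000*(np.array([.6267,.0264])-L[:,:2].mean(0))@n).round(1))
    # edge: wood -> grey, top-down per column outside the plate
    P=[]
    wood=((s>45)&(rr>b+30)).astype(np.uint8)
    for a in range(5,640,5):
        col=wood[:,a]
        i=np.nonzero(np.convolve(col,np.ones(12),'valid')==12)[0]
        if len(i) and 3<i[0]<200 and not m[max(i[0]-3,0):i[0]+8,a].any(): P.append([a,i[0]-.5])
    if len(P)>6:
        P=np.array(P,np.float32); q=cv2.fitLine(P,cv2.DIST_HUBER,0,.01,.01).ravel()
        res=abs((P[:,0]-q[2])*q[1]-(P[:,1]-q[3])*q[0]);ok=res<2; q=cv2.fitLine(P[ok],cv2.DIST_L2,0,.01,.01).ravel()
        E=pix2w(C,[[a,q[3]+(a-q[2])*q[1]/q[0]] for a in(P[ok][0,0],P[ok][-1,0])],.045)
        d=E[0]-E[1]; d/=np.linalg.norm(d); nn=np.array([d[1],-d[0]]); nn*=np.sign(nn[0])
        print("edge n",ok.sum(),len(P),"world",E[:,:2].round(4).tolist(),"yaw",np.arctan2(nn[1],nn[0]).round(4))
        print("gaps line ends->edge mm",[(1000*(E[0,:2]-x[:2])@nn).round(2) for x in L],"with .045 line z? no")
if __name__=="__main__":run(sys.argv[1] if len(sys.argv)>1 else None)
E
python3 meas.py pics/w3.png
```

```text
tcp [0.4744 0.1235 0.0464] yaw 0.1245
line px [[208.0, 73.8], [433.0, 74.0]] world [[0.5494, 0.1774], [0.5606, 0.0879]] len 0.0902
line yaw 0.1245
to-edge (top est) mm 48.7
```

Emit:
move_arm:
  increments:
    - [0.36,0.0045,0.0002,0,0,0,-0.01]
    - [0.36,0.0045,0.0002,0,0,0,-0.01]
    - [0.36,0.0045,0.0003,0,0,0,-0.01]
    - [0.36,0.0045,0.0003,0,0,0,-0.01]
    - [0.36,0.0045,0.0004,0,0,0,-0.01]
    - [0.36,0.0045,0.0004,0,0,0,-0.01]
    - [0.36,0.0045,0.0005,0,0,0,-0.01]
    - [0.36,0.0045,0.0005,0,0,0,-0.01]
    - [0.36,0,0,0,0,0,0]
    - [0.36,0,0,0,0,0,0]

```text
clock: 7.87
tcp_pos: [0.5094, 0.1263, 0.0463]
tool_rot: [3.142, -0.0, 0.204]
wrist_force: [0.5, -0.8, -0.3]
opening: 0.0307
finger_force: 0.0
```

```bash
python3 meas.py pics/w4.png
```

```text
tcp [0.5094 0.1263 0.0463] yaw 0.2036
line px [[208.0, 71.9], [434.0, 71.0]] world [[0.5805, 0.1859], [0.5991, 0.0975]] len 0.0903
line yaw 0.2084
to-edge (top est) mm 12.8
edge n 63 63 world [[0.584, 0.2295], [0.6285, 0.0169]] yaw 0.2065
gaps line ends->edge mm [np.float64(12.41), np.float64(12.24)] with .045 line z? no
```

View pics/w4.png

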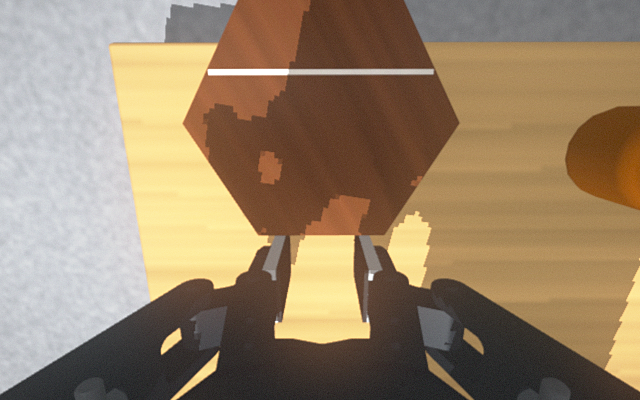

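The line at v≈72 is parallel to the far edge at v≈42, with about 12.3 mm to go. The jar is well clear.

Emit:
move_arm:
  increments:
    - [0.36,0.003,0,0,0,0,0]
    - [0.36,0.003,0,0,0,0,0]
    - [0.36,0.003,0,0,0,0,0]
    - [0.36,0.0015,0,0,0,0,0]
    - [0.36,0,0,0,0,0,0]
    - [0.36,0,0,0,0,0,0]

```text
clock: 8.42
tcp_pos: [0.5194, 0.1285, 0.0463]
tool_rot: [-3.142, -0.0, 0.204]
wrist_force: [-0.6, -0.2, -0.5]
opening: 0.0312
finger_force: 0.0
```

```bash
python3 meas.py; python3 meas.py
```

```text
tcp [0.5194 0.1285 0.0463] yaw 0.2038
line px [[208.0, 72.7], [434.0, 73.1]] world [[0.5902, 0.188], [0.6084, 0.0995]] len 0.0904
line yaw 0.2031
to-edge (top est) mm 3.0
edge n 58 58 world [[0.5842, 0.2294], [0.6293, 0.0145]] yaw 0.207
gaps line ends->edge mm [np.float64(2.59), np.float64(2.95)] with .045 line z? no
tcp [0.5193 0.1284 0.0462] yaw 0.2038
line px [[208.0, 71.9], [434.0, 72.1]] world [[0.5903, 0.188], [0.6086, 0.0996]] len 0.0903
line yaw 0.204
to-edge (top est) mm 2.9
edge n 58 58 world [[0.5842, 0.2293], [0.6291, 0.0145]] yaw 0.2061
gaps line ends->edge mm [np.float64(2.43), np.float64(2.62)] with .045 line z? no
```

Emit:
move_arm:
  increments:
    - [0.36,0.0015,0,0,0,0,-0.001]
    - [0.36,0.001,0,0,0,0,-0.001]
    - [0.36,0,0,0,0,0,0]
    - [0.36,0,0,0,0,0,0]

```text
clock: 8.85
tcp_pos: [0.5219, 0.1289, 0.0463]
tool_rot: [-3.142, -0.0, 0.206]
wrist_force: [-0.6, 0.1, -0.6]
opening: 0.0309
finger_force: 0.0
```

```bash
python3 meas.py; python3 meas.py
```

```text
tcp [0.5219 0.1289 0.0463] yaw 0.2058
line px [[208.0, 74.3], [436.0, 72.8]] world [[0.5919, 0.1886], [0.6112, 0.0994]] len 0.0913
line yaw 0.2125
to-edge (top est) mm 0.8
edge n 56 56 world [[0.5846, 0.2278], [0.6293, 0.0139]] yaw 0.2057
gaps line ends->edge mm [np.float64(0.88), np.float64(0.26)] with .045 line z? no
tcp [0.5218 0.1289 0.0463] yaw 0.2058
line px [[208.0, 74.1], [436.0, 73.1]] world [[0.5919, 0.1886], [0.611, 0.0993]] len 0.0912
line yaw 0.2107
to-edge (top est) mm 0.9
edge n 56 56 world [[0.5846, 0.2278], [0.6292, 0.0139]] yaw 0.2057
gaps line ends->edge mm [np.float64(0.82), np.float64(0.37)] with .045 line z? no
```

Emit:
move_arm:
  increments:
    - [0.36,0.0005,0,0,0,0,0]
    - [0.36,0,0,0,0,0,0]
    - [0.36,-0.003,0,0,0,0,0]
    - [0.36,-0.006,0,0,0,0,0]
    - [0.36,-0.006,0,0,0,0,0]
    - [0.36,0,0,0,0,0,0]
    - [0.36,0,0,0,0,0,0]

```text
clock: 9.53
tcp_pos: [0.5071, 0.1259, 0.0464]
tool_rot: [-3.141, 0.0, 0.206]
wrist_force: [-0.4, 1.0, -0.5]
opening: 0.0305
finger_force: 0.0
```

```bash
python3 meas.py pics/w5.png; python3 meas.py; python3 -c "
import cv2;a=cv2.imread('pics/w5.png')[0:150,140:500];cv2.imwrite('pics/w5c.png',cv2.resize(a,None,fx=2.2,fy=2.2))"
```

```text
tcp [0.5071 0.1259 0.0464] yaw 0.2059
line px [[205.0, 31.9], [416.0, 34.2]] world [[0.5922, 0.1884], [0.6083, 0.1081]] len 0.0819
line yaw 0.197
to-edge (top est) mm 1.2
edge n 56 60 world [[0.5842, 0.2295], [0.6285, 0.0177]] yaw 0.2061
gaps line ends->edge mm [np.float64(0.53), np.float64(1.28)] with .045 line z? no
tcp [0.5075 0.126  0.0464] yaw 0.2059
line px [[205.0, 33.1], [442.0, 32.9]] world [[0.5923, 0.1885], [0.6113, 0.0984]] len 0.0921
line yaw 0.2078
to-edge (top est) mm 0.7
edge n 56 56 world [[0.5841, 0.2296], [0.6286, 0.0175]] yaw 0.2068
gaps line ends->edge mm [np.float64(0.44), np.float64(0.35)] with .045 line z? no
```

View pics/w5c.png

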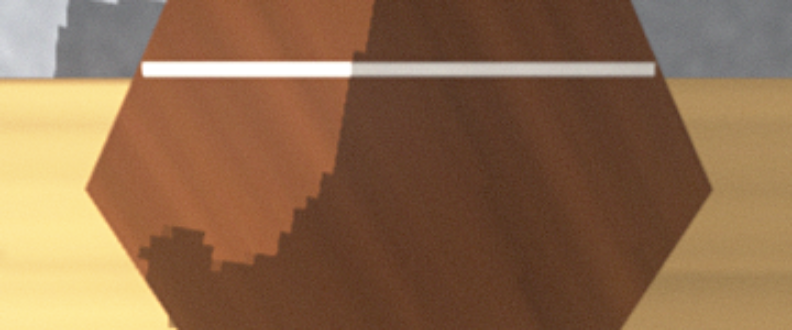

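Seen from above, the left line runs along the edge (crop v≈69 against edge v≈78, the difference being parallax from the plate's thickness). The measured gap is about 0.4 mm. On to the right plate.

Emit:
move_arm:
  increments:
    - [0.36,-0.005,0,-0.02,0,0,0]
    - [0.36,0,0,-0.03,0,0,0]
    - [0.36,0,0,-0.03,0,0,0]
    - [0.36,0,0,-0.03,0,0,0]
    - [0.36,-0.0114,0.0244,0,0,0,-0.006]
    - [0.36,-0.0114,0.0244,0,0,0,-0.006]
    - [0.36,-0.0114,0.0244,0,0,0,-0.006]
    - [0.36,-0.0114,0.0244,0,0,0,-0.006]
    - [0.36,-0.0114,0.0244,0,0,0,-0.006]
    - [0.36,-0.0114,0.0244,0,0,0,-0.006]
    - [0.36,-0.0114,0.0244,0,0,0,-0.006]
    - [0.36,-0.0114,0.0244,0,0,0,-0.006]
    - [0.36,-0.0114,0.0244,0,0,0,-0.006]
    - [0.36,-0.0114,0.0244,0,0,0,-0.006]
    - [0.36,0,0,0.03,0,0,0]
    - [0.36,0,0,0.03,0,0,0]
    - [0.36,0,0,0,0,0,0]
    - [0.36,0,0,0,0,0,0]

```text
clock: 11.13
tcp_pos: [0.4471, -0.1387, 0.0957]
tool_rot: [-3.141, 0.003, 0.265]
wrist_force: [-0.3, -0.3, 0.1]
opening: 0.0311
finger_force: 0.0
```

```bash
python3 meas.py pics/w6.png
```

```text
tcp [ 0.4471 -0.1387  0.0957] yaw 0.2654
line px [[225.0, 55.1], [394.0, 51.3]] world [[0.5258, -0.065], [0.5515, -0.152]] len 0.0907
line yaw 0.2868
to-edge (top est) mm 113.5
```

View pics/w6.png

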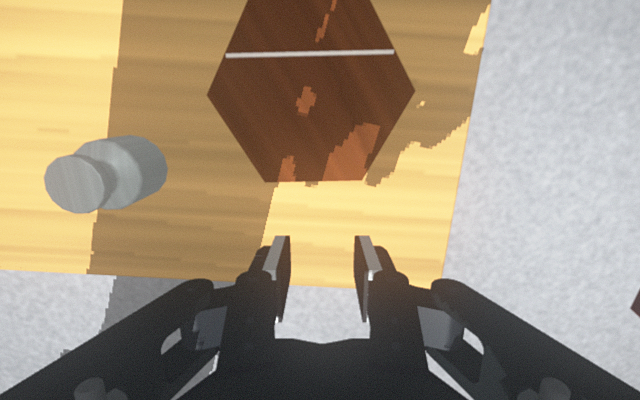

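The right plate's trailing flat runs (265,182)-(362,180) and its line (225,55)-(394,51). The fingertips are behind it and the weight is clear at the left.

Emit:
move_arm:
  increments:
    - [0.36,0,-0.0015,0.015,0,0,-0.021]
    - [0.36,0,-0.0015,0.015,0,0,0]
    - [0.36,0,0,0.012,0,0,0]
    - [0.36,0,0,0.007,0,0,0]
    - [0.36,0,0,0,0,0,0]
    - [0.36,0.003,0,0,0,0,0]
    - [0.36,0.004,0,0,0,0,0]
    - [0.36,0.003,0,0,0,0,0]
    - [0.36,0,0,0,0,0,0]
    - [0.36,0,0,0,0,0,0]

```text
clock: 12.02
tcp_pos: [0.4574, -0.1329, 0.0477]
tool_rot: [3.141, -0.001, 0.287]
wrist_force: [-0.5, -0.4, 0.6]
opening: 0.0306
finger_force: 0.0
```

```bash
python3 meas.py
```

```text
tcp [ 0.4574 -0.1329  0.0477] yaw 0.2873
line px [[204.0, 64.9], [429.0, 65.0]] world [[0.5253, -0.0651], [0.5509, -0.1518]] len 0.0904
line yaw 0.2874
to-edge (top est) mm 114.1
```

Emit:
move_arm:
  increments:
    - [0.36,0,0,0.001,0,0,0]
    - [0.36,0.003,0,0,0,0,0]
    - [0.36,0.005,0.0002,0,0,0,0.004]
    - [0.36,0.005,0.0002,0,0,0,0.004]
    - [0.36,0.005,0.0001,0,0,0,0.004]
    - [0.36,0.005,0.0001,0,0,0,0.004]
    - [0.36,0.005,0.0001,0,0,0,0.004]
    - [0.36,0.005,0.0001,0,0,0,0.004]
    - [0.36,0.005,0,0,0,0,0.004]
    - [0.36,0.005,0,0,0,0,0.004]
    - [0.36,0.005,0,0,0,0,0.004]
    - [0.36,0.005,0,0,0,0,0.004]
    - [0.36,0.005,0,0,0,0,0.004]
    - [0.36,0.005,0,0,0,0,0.004]
    - [0.36,0,0,0,0,0,0]
    - [0.36,0,0,0,0,0,0]

```text
clock: 13.4
tcp_pos: [0.5181, -0.1172, 0.0462]
tool_rot: [3.141, -0.0, 0.239]
wrist_force: [0.7, -0.2, 0.3]
opening: 0.0307
finger_force: 0.0
```

```bash
python3 meas.py
```

```text
tcp [ 0.5181 -0.1172  0.0462] yaw 0.2391
line px [[203.0, 71.0], [429.0, 71.0]] world [[0.5868, -0.0531], [0.6083, -0.1408]] len 0.0902
line yaw 0.2399
to-edge (top est) mm 53.5
```

Flush with 53 mm to go and 0.033 rad to turn.

Emit:
move_arm:
  increments:
    - [0.36,0.005,0,0,0,0,0.004]
    - [0.36,0.005,0,0,0,0,0.004]
    - [0.36,0.005,-0.0001,0,0,0,0.004]
    - [0.36,0.005,-0.0001,0,0,0,0.004]
    - [0.36,0.005,-0.0001,0,0,0,0.004]
    - [0.36,0.005,-0.0002,0,0,0,0.004]
    - [0.36,0.005,-0.0002,0,0,0,0.005]
    - [0.36,0.005,-0.0002,0,0,0,0.004]
    - [0.36,0.0025,0,0,0,0,0]
    - [0.36,0,0,0,0,0,0]
    - [0.36,0,0,0,0,0,0]

```text
clock: 14.37
tcp_pos: [0.5592, -0.1069, 0.0462]
tool_rot: [3.142, -0.0, 0.206]
wrist_force: [0.4, 0.2, -0.1]
opening: 0.0308
finger_force: 0.0
```

```bash
python3 meas.py
```

```text
tcp [ 0.5592 -0.1069  0.0462] yaw 0.206
line px [[202.0, 71.0], [429.0, 71.0]] world [[0.63, -0.0448], [0.6486, -0.1334]] len 0.0906
line yaw 0.2068
to-edge (top est) mm 11.1
edge n 64 64 world [[0.6239, 0.0389], [0.6686, -0.1759]] yaw 0.2051
gaps line ends->edge mm [np.float64(11.08), np.float64(10.93)] with .045 line z? no
```

Emit:
move_arm:
  increments:
    - [0.36,0.003,0,0,0,0,0]
    - [0.36,0.003,0,0,0,0,0]
    - [0.36,0.002,0,0,0,0,0]
    - [0.36,0.001,0,0,0,0,0]
    - [0.36,0,0,0,0,0,0]
    - [0.36,0,0,0,0,0,0]

```text
clock: 14.92
tcp_pos: [0.5679, -0.1051, 0.0462]
tool_rot: [-3.142, -0.0, 0.206]
wrist_force: [0.1, -0.2, 1.0]
opening: 0.0306
finger_force: 0.0
```

```bash
python3 meas.py; python3 meas.py
```

```text
tcp [ 0.5679 -0.1051  0.0462] yaw 0.2059
line px [[202.0, 73.0], [428.0, 73.0]] world [[0.638, -0.043], [0.6565, -0.1315]] len 0.0904
line yaw 0.2067
to-edge (top est) mm 2.9
edge n 60 60 world [[0.6235, 0.0412], [0.6691, -0.1774]] yaw 0.206
gaps line ends->edge mm [np.float64(3.01), np.float64(2.95)] with .045 line z? no
tcp [ 0.5679 -0.1051  0.0463] yaw 0.2058
line px [[202.0, 73.0], [428.0, 73.0]] world [[0.6379, -0.0431], [0.6565, -0.1316]] len 0.0904
line yaw 0.2066
to-edge (top est) mm 3.0
edge n 60 60 world [[0.6234, 0.0412], [0.6692, -0.1775]] yaw 0.2065
gaps line ends->edge mm [np.float64(3.04), np.float64(3.03)] with .045 line z? no
```

Emit:
move_arm:
  increments:
    - [0.36,0.0015,0,0,0,0,0]
    - [0.36,0.0013,0,0,0,0,0]
    - [0.36,0,0,0,0,0,0]
    - [0.36,0,0,0,0,0,0]

```text
clock: 15.35
tcp_pos: [0.5707, -0.1045, 0.0463]
tool_rot: [3.142, -0.0, 0.206]
wrist_force: [0.0, 0.3, -0.4]
opening: 0.031
finger_force: 0.0
```

```bash
python3 meas.py; python3 meas.py
```

```text
tcp [ 0.5707 -0.1045  0.0463] yaw 0.2059
line px [[199.0, 73.0], [431.0, 73.1]] world [[0.6405, -0.0413], [0.6596, -0.1321]] len 0.0928
line yaw 0.2064
to-edge (top est) mm 0.0
edge n 58 58 world [[0.6234, 0.0419], [0.6687, -0.1759]] yaw 0.2049
gaps line ends->edge mm [np.float64(0.2), np.float64(0.06)] with .045 line z? no
tcp [ 0.5707 -0.1045  0.0463] yaw 0.2058
line px [[199.0, 73.1], [431.0, 73.0]] world [[0.6404, -0.0413], [0.6595, -0.1321]] len 0.0928
line yaw 0.2071
to-edge (top est) mm 0.1
edge n 58 58 world [[0.6234, 0.0419], [0.6689, -0.1759]] yaw 0.206
gaps line ends->edge mm [np.float64(0.3), np.float64(0.19)] with .045 line z? no
```

Within 0.3 mm. I'll retreat, rise, and check everything.

Emit:
move_arm:
  increments:
    - [0.36,-0.003,0,0,0,0,0]
    - [0.36,-0.006,0,0,0,0,0]
    - [0.36,-0.01,0,0,0,0,0]
    - [0.36,-0.01,0,-0.01,0,0,0]
    - [0.36,-0.01,0,-0.03,0,0,0]
    - [0.36,-0.01,0,-0.03,0,0,0]
    - [0.36,-0.02,0,-0.03,0,0,0]
    - [0.36,-0.03,0,-0.03,0,0,0]
    - [0.36,-0.03,0,-0.03,0,0,0]
    - [0.36,-0.03,0,-0.02,0,0,0]
    - [0.36,0,0,0,0,0,0]
    - [0.36,0,0,0,0,0,0]

```text
clock: 16.45
tcp_pos: [0.4149, -0.1372, 0.2265]
tool_rot: [-3.141, -0.004, 0.204]
wrist_force: [-0.1, 0.4, 0.9]
opening: 0.0305
finger_force: 0.0
```

```bash
python3 - <<'E'
from workcell import camera
import cv2,numpy as np
a=camera("top")["frame"][118:258,212:404]; b=camera("scene")["frame"][140:280,225:425]
cv2.imwrite("pics/fin.png",np.vstack([cv2.resize(x,(600,296),interpolation=cv2.INTER_CUBIC) for x in (a[:95],b[:,:])]))
E
```

```text
(no output)
```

View pics/fin.png

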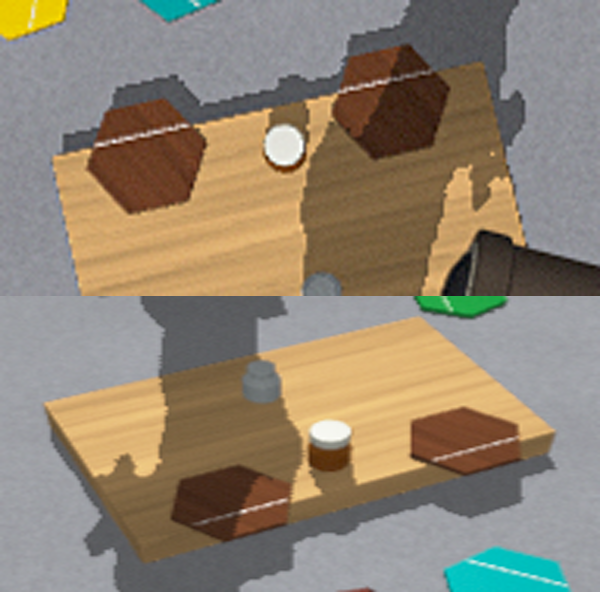

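Both plates lie flat with their lines along the far edge: left line (95,145)-(187,126) and right line (345,92)-(432,72) in the top half. The jar (285,146) and weight look undisturbed.

```bash
python3 -c "
from workcell import r
print(r.close_job())"
```

```text
the job is handed in; nothing more can be done
None
```

Both plates are pushed out flat, with their scribed lines within about 0.5 mm of the board's far edge by the wrist camera and nothing else seen to move; the job was handed in at about 16.5 s, and no verdict came back.

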